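# Shut the dust box sash and hold its hatch open

## Robot

A 7-joint arm with a two-finger parallel gripper is mounted at the origin on the work surface. World frame = base frame: x ahead of the robot, y to its left, z up, the work surface at z = 0. Lengths are in m, angles in rad, forces in N, time in s.
With the tool pointing down it reaches from about 0.425 to 1.025 m from the base axis. Payload 9.4 kg.
Tool frame: the origin (TCP) lies on the centre line of the jaws, within the pads' length; the fingertips stand 17 mm ahead of it and the grasp point (between the pads) lies 2 mm behind it (ctrl.nose_length is the z of the fingertips in the tool frame, in m); z points along the fingers, y is the line along which they close (so a half turn about z gives the same grasp; the last joint's range is limited). The gripper opens to 93 mm and grips with 3 to 60 N. Pads are 15 mm wide; open, the fingers measure 128 mm over their backs; the gripper's body (75 mm by 188 mm) begins 65 mm behind the grasp point.
Start: joints at [-1.215, 0.599, -0.003, 1.599, 0.002, 0.943, -0.08], TCP at [0.304, 0.658, 0.236] pointing down, gripper open.
Joint ranges: [-2.57, 2.57], [-0.35, 1.97], [-1.29, 1.29], [0.11, 2.56], [-1.05, 4.19], [0.11, 1.86], [-2.63, 2.63]. Speed limits (rad/s): [2.22, 2.22, 3.01, 3.01, 3.14, 3.14, 3.14].

## Interface

Orientations are given as a unit quaternion [x, y, z, w].
In Python, from bench import ctrl, grab_frame gives the robot as it stands. The module is installed in compiled form; this text tells all that it offers.
- The arm moves only by the shell command python3 -m crank 'ROWS' [OPENING]. ROWS is JSON, one flat list of numbers, 6 for each row, row after row: the shift along the tool's x, y, z in units of 30 mm (1.0 is 30 mm), then the turn, a rotation vector about the tool's x, y, z in units of 5 degrees (1.0 is 5 degrees). In form: [x, y, z, rx, ry, rz, x, y, z, rx, ry, rz, ...]. A call has 1 to 12 rows; each row shifts and turns the commanded pose from where the row before left it, along the tool's axes as they then stand; what a row does not reach is not made up. A row lasts 1/12 s, in which the tool goes at most 41.7 mm and 7.16 degrees, less where a joint would pass 70% of its speed; a pose out of reach is approached as far as the arm can. A call is refused whole if a number of a shift passes 1 or a number of a turn 1, either way. A call with a gripper value outside its range is refused whole. OPENING is the opening, from 0 (shut) to 1 (fully open), set as the call begins (- or left out, the last holds). The fingers move at their own pace and stop on an object; the grip force is fixed at half the most. Time passes only in rows, so rows that do not move let the fingers close. It gives the time, the measured TCP pose, the force, the opening and the grip force at its end, in the units of the state.
- ctrl.read_state(): the state, without advancing time (a new reading comes with each control period).
- grab_frame(name): name is "scene" or "top"; returns a dict with "img" (400x640x3 uint8, red, green, blue), "range_z" (400x640 float32, m along the optical axis (not along the pixel's ray), 0 where there is no reading), "intrinsics" (3x3 intrinsics, pixels), "R" (3x3) and "t" (3): a world point X has camera coordinates R X + t. Camera axes: x right, y down, z forward; pixel columns grow to the right and rows downward; lengths in m; the calibration is good to about 2 mm. A picture is of the moment at which its call begins.
- ctrl.close_job(): hands the job in; it is judged then, once.
The state is a dict: "time": time; "q": joint angles; "qvel": joint speeds; "effort": joint torques, N m; "tool_pos": TCP position; "ee_rot": TCP orientation; "ft_force": force on the tool from outside, world axes, zero at the start; "torque": the same for the moment, N m; "opening": opening from 0.0 (shut) to 1.0 (fully open); "grasp_force": force on a finger pad.
Only numpy, scipy, OpenCV 4.12 (cv2) and the standard library are available. Lean on these libraries where they do the work, as an engineer would, in place of code of your own. Each camera call takes 0.05 s, during which the arm holds its last target. There are 200 camera calls.

## Task

I am about to change the abrasive disc on the sander inside the plywood dust box, reaching in from above. First slide the raised front sash all the way down onto its sill, so that it no longer stands in front of the hatch on top; then lift that hatch and hold it open at about 60 degrees, because it falls shut if let go. Finish while still holding the hatch steady there, sash still down, and leave the other things on the bench where they are.

Things in the scene. Friction and masses are not known exactly. Their poses are not given: they have to be found in the camera images.
- dust_box: Plywood dust box around a small disc sander, fixed to the bench, at a different place and yaw each time: 400 mm wide (its y), 330 deep (its x), 170 tall. Origin: centre of its underside; the front (sash side) faces its own -x. Two aluminium sash channels on the front, at y = +-189 mm, reach 205 mm up. The rear 108 mm of the top is fixed, the front part is the hatch. A hose leaves the back.
- sash (a joint): Height (m) of the clear vertical sliding front sash above its sill: 0 = fully down on the sill, 0.09 = fully up. It slides straight up and down in its channels; stiff felt keeps it where it is left: about 3 N pushes it down, about 8 N lifts it.
- sash_handle (a point): Middle of the sash's handle: a level round steel bar, 10 mm thick, 120 mm long along the box's y, standing 40 mm out in front of the sash's wooden top rail (28 mm tall, centred at the bar's height); free above and below. 165 mm above the bench when the sash is down, plus the sash's joint value. 222 mm in front (-x) of the box's origin. Axes parallel to the box's.
- hatch (a joint): Opening angle (rad) of the top hatch: 0 = shut and level, 1.047 = 60 degrees, 1.75 = stop. The front edge swings up and back about the hinge. The hatch, 0.5 to 0.75 kg on a free hinge, falls shut by its own weight when let go below about 80 degrees.
- hatch_handle (a point): Middle of the hatch's handle: a round steel bar, 10 mm thick, 110 mm long along the box's y, standing 40 mm above the hatch's wooden front rail, 41 mm behind its front edge. With the hatch shut it is 180 mm in front (-x) of the hinge line and 40 mm above it. It turns with the hatch: its x axis points along the hatch to the hinge, its z axis square out of the upper face.
- hatch_hinge (a point): Middle of the hatch's hinge line, 170 mm above the bench, 56 mm behind (+x) the box's origin; the line runs along the box's y. The hatch is 221 mm from hinge to front edge, 374 mm wide, 12 mm thick, a wooden frame around a clear window. Axes parallel to the box's.
- plane: Bystander: wooden hand plane, 200 x 58 x 30 mm with an iron standing up to about 60 mm, lying beside the box. Origin: centre of its underside.
- jar: Bystander: amber glass jar with a metal cap, 68 mm across, 85 mm tall, standing beside the box. Origin: centre of its underside.
- bench_brush: Bystander: wooden bench brush, 218 x 45 x 34 mm, lying in front of the box. Origin: on its underside, near its middle.

How it is judged:
By the outcome, as a careful person would: the job done as asked, in the order asked, and still so for the second after the job is handed in, while the arm keeps its last pose, push and grip.
It also fails if it takes over 48 s, if anything falls off the work surface, if the arm or the gripper's body presses on something with over 40 N, if the wrist force passes 120 N, or if a joint passes its speed limit or range.

## Working session

There is one attempt and no reset: what is moved stays moved. The work goes in short steps, Python scripts to look and compute and a shell command to move; the robot and the scene stay as the last step left them, time stands still between calls to the robot, and variables do not carry over. Pictures are saved under pics/ and viewed, at most 10 in all, crops included, and the job is handed in when it is done.

```bash
mkdir -p pics
python3 - <<'E'
from bench import ctrl, grab_frame
import cv2,numpy as np
for n in("scene","top"):
    f=grab_frame(n); cv2.imwrite(f"pics/{n}0.png",f["img"][:,:,::-1]); np.savez(f"{n}0.npz",**f)
    print(n,f["intrinsics"].round(1).tolist(),(-f["R"].T@f["t"]).round(3),f["R"].round(3).tolist())
print(ctrl.read_state())
E
```

```text
scene [[416.3, 0.0, 314.8], [0.0, 416.3, 205.5], [0.0, 0.0, 1.0]] [ 0.242 -0.151  1.195] [[0.522, -0.853, 0.007], [-0.806, -0.496, -0.323], [0.279, 0.163, -0.946]]
top [[398.8, 0.0, 324.1], [0.0, 398.8, 200.8], [0.0, 0.0, 1.0]] [0.396 0.036 1.105] [[0.017, -0.999, 0.037], [-0.985, -0.023, -0.171], [0.172, -0.033, -0.985]]
{'time': 0.1, 'q': array([-1.21472074,  0.60005324, -0.00251752,  1.60002858,  0.00174309,
        0.94293304, -0.07979043]), 'qvel': array([ 7.52481170e-04, -1.99757612e-03,  3.86443741e-05,  1.74264114e-04,
        3.33166165e-04, -1.99166676e-03,  1.38950210e-03]), 'effort': array([ 4.19060540e-03, -7.66544437e+01,  1.50171138e+00, -2.52938533e+01,
       -5.23479294e-02,  1.36545367e-02,  4.93876871e-05]), 'tool_pos': array([0.30389767, 0.65777721, 0.23484842]), 'ee_rot': array([ 2.14696550e-01,  9.76680545e-01, -7.02538800e-04, -1.02822956e-04]), 'ft_force': array([-0.06628705, -0.78071515, -0.35850968]), 'torque': array([0.06915888, 0.00746467, 0.03705164]), 'grasp_force': 0.0, 'opening': 0.9999441849130837}
```

View pics/scene0.png

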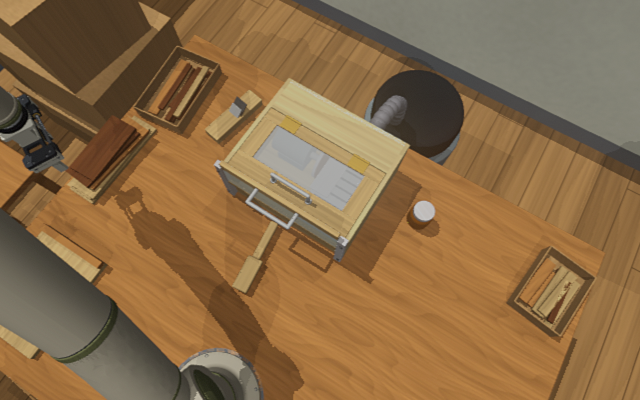

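View pics/top0.png

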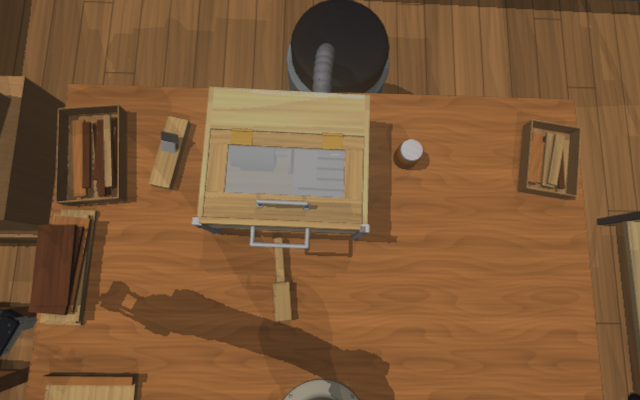

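The scene view shows the sash bar near (270,210) and the hatch bar near (291,187). In the top view they are near (279,246) and (282,204). Next I'll measure the bars and the box.

```bash
cat > h.py <<'E'
import numpy as np,cv2
def load(n,k=0): return dict(np.load(f"{n}{k}.npz"))
def ray(f,u,v):
    d=f["R"].T@np.linalg.inv(f["intrinsics"])@[u,v,1]; return -f["R"].T@f["t"],d
def onz(f,u,v,z): c,d=ray(f,u,v); return c+d*(z-c[2])/d[2]
def tri(fa,a,fb,b):
    c1,d1=ray(fa,*a);c2,d2=ray(fb,*b)
    s=np.linalg.lstsq(np.c_[d1,-d2],c2-c1,rcond=None)[0]
    p,q=c1+s[0]*d1,c2+s[1]*d2; return (p+q)/2,np.linalg.norm(p-q)
def dep(f,u,v):
    c,d=ray(f,u,v); return c+d*f["range_z"][int(v),int(u)]
E
python3 - <<'E'
from h import *
a=load("scene")["img"][145:265,210:360,::-1]; b=load("top")["img"][190:260,185:385,::-1]
cv2.imwrite("pics/c1.png",cv2.resize(a,None,fx=5,fy=5,interpolation=cv2.INTER_CUBIC))
cv2.imwrite("pics/c2.png",cv2.resize(b,None,fx=4,fy=4,interpolation=cv2.INTER_CUBIC))
E
```

```text
(no output)
```

View pics/c1.png

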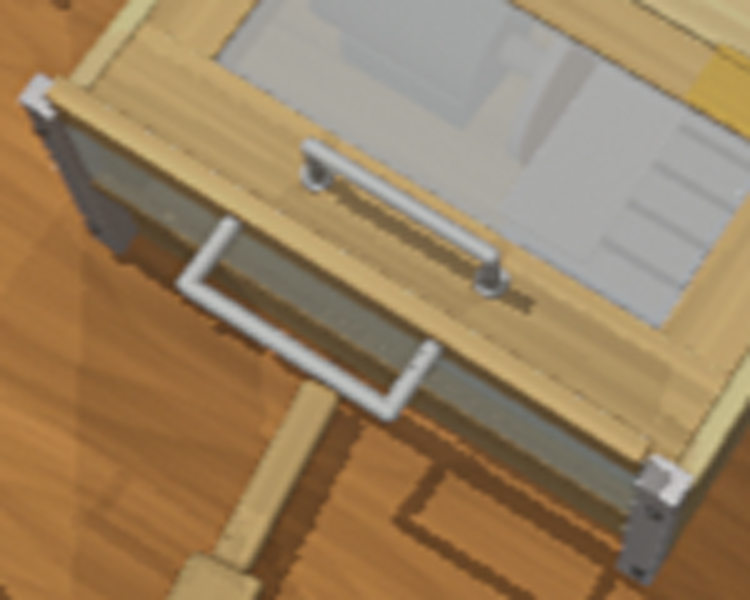

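View pics/c2.png

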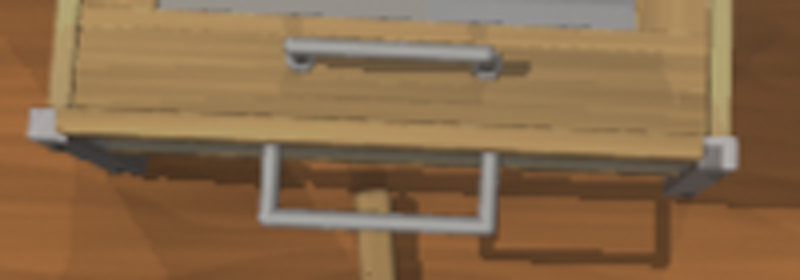

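In the scene crop the sash bar ends are at (185,284) and (388,411), and the hatch bar ends at (308,147) and (492,257). In the top crop they are (265,217), (486,227) and (290,46), (490,52). The channel caps are also visible. I'll triangulate all of these.

Run:
```python
from h import *
s,t=load("scene"),load("top")
P={"sashL":((185,284),(265,217)),"sashR":((388,411),(486,227)),"hatL":((308,147),(290,46)),"hatR":((492,257),(490,52)),"chL":((38,96),(43,123)),"chR":((662,480),(721,153))}
r={}
for k,(a,b) in P.items():
    a=(210+(a[0]+.5)/5-.5,145+(a[1]+.5)/5-.5); b=(185+(b[0]+.5)/4-.5,190+(b[1]+.5)/4-.5)
    p,e=tri(s,a,t,b); r[k]=p; print(k,p.round(4),round(e,4),"dep",dep(s,round(a[0]),round(a[1])).round(3),dep(t,round(b[0]),round(b[1])).round(3))
for n in("sash","hat","ch"):
    d=r[n+"L"]-r[n+"R"]; print(n,((r[n+"L"]+r[n+"R"])/2).round(4),"len",np.linalg.norm(d).round(4),"yaw",np.degrees(np.arctan2(-d[0],d[1])).round(2))
# white-ish bar masks, fitted lines -> yaw from top
```

```text
sashL [0.4497 0.165  0.2246] 0.001 dep [0.45  0.165 0.226] [0.45  0.164 0.229]
sashR [0.4466 0.044  0.2278] 0.0006 dep [0.446 0.044 0.228] [0.448 0.044 0.226]
hatL [0.5467 0.1575 0.2125] 0.0014 dep [0.545 0.158 0.215] [0.547 0.157 0.214]
hatR [0.5449 0.0449 0.2152] 0.0027 dep [0.544 0.046 0.213] [0.546 0.044 0.213]
chL [0.5008 0.2959 0.2017] 0.0028 dep [0.499 0.296 0.204] [0.502 0.295 0.203]
chR [ 0.49   -0.0858  0.2172] 0.0031 dep [ 0.491 -0.085  0.205] [ 0.492 -0.088  0.207]
sash [0.4482 0.1045 0.2262] len 0.121 yaw -1.48
hat [0.5458 0.1012 0.2138] len 0.1126 yaw -0.92
ch [0.4954 0.105  0.2094] len 0.3821 yaw -1.61
```

Box yaw is about -1.5°. The sash bar is at (0.448, 0.1045, 0.226), so the joint is about 0.06. The hatch bar is at (0.546, 0.1015, 0.213), 98 mm behind the sash bar as it should be. I'll raise the arm, turn so tool y lies along box x, and close the fingers.

```bash
python3 -m crank '[0,0,-0.3,0,0,1, 0,0,-0.3,0,0,1, 0,0,-0.3,0,0,1, 0,0,-0.3,0,0,1, 0,0,-0.3,0,0,1, 0,0,-0.3,0,0,1, 0,0,-0.3,0,0,1, 0,0,-0.3,0,0,1, 0,0,-0.3,0,0,1, 0,0,-0.3,0,0,1, 0,0,0,0,0,1, 0,0,0,0,0,1]' 0
python3 -m crank '[0,0,0,0,0,1, 0,0,0,0,0,0.3, -1,0.2,0,0,0,0, -1,0.2,0,0,0,0, -1,0.2,0,0,0,0, -1,0.2,0,0,0,0, -1,0.2,0,0,0,0, -1,0.2,0,0,0,0, -1,0.2,0,0,0,0, -1,0.2,0,0,0,0]'
cat > st.py <<'E'
from bench import ctrl
from scipy.spatial.transform import Rotation as R
import numpy as np,sys
s=ctrl.read_state(); M=R.from_quat(s["ee_rot"]).as_matrix()
print("t",s["time"],"p",s["tool_pos"].round(4),"y ang",np.degrees(np.arctan2(M[1,1],M[0,1])).round(2),"z",M[:,2].round(3),"F",s["ft_force"].round(1),"op",round(s["opening"],3),"gf",s["grasp_force"])
if len(sys.argv)>3: print("units",(M.T@(np.array(sys.argv[1:4],float)-s["tool_pos"])/.03).round(2))
E
python3 st.py 0.448 0.1045 0.270
```

```text
time: 1.1
tool_pos: [0.3041, 0.6582, 0.3259]
ee_rot: [0.676, 0.737, 0.0, -0.0]
ft_force: [0.0, 0.1, -0.6]
opening: 0.19
grasp_force: 0.0
time: 1.93
tool_pos: [0.3466, 0.4155, 0.3255]
ee_rot: [0.714, 0.7, -0.0, 0.0]
ft_force: [0.4, 0.2, 0.5]
opening: 0.006
grasp_force: 0.0
t 1.9333 p [0.3466 0.4155 0.3255] y ang -1.18 z [-0. -0. -1.] F [0.4 0.2 0.5] op 0.006 gf 0.0
units [-10.3    3.59   1.85]
```

```bash
python3 -m crank '[-1,0.36,0,0,0,0, -1,0.36,0,0,0,0, -1,0.36,0,0,0,0, -1,0.36,0,0,0,0, -1,0.36,0,0,0,0, -1,0.36,0,0,0,0, -1,0.36,0,0,0,0, -1,0.36,0.3,0,0,0, -1,0.36,0.4,0,0,0, -1,0.36,0.5,0,0,0, -0.3,0,0.5,0,0,-0.05, 0,0,0,0,0,0]' >/dev/null
python3 st.py 0.448 0.1045 0.183
python3 - <<'E'
from bench import grab_frame
import cv2
f=grab_frame("scene"); cv2.imwrite("pics/s1.png",cv2.resize(f["img"][120:270,170:370,::-1],None,fx=4,fy=4))
E
```

```text
t 2.9333 p [0.4466 0.1028 0.2728] y ang -1.2 z [-0.003 -0.002 -1.   ] F [-1.4  1.3 -0.7] op 0.002 gf 0.0
units [0.07 0.05 2.99]
```

View pics/s1.png

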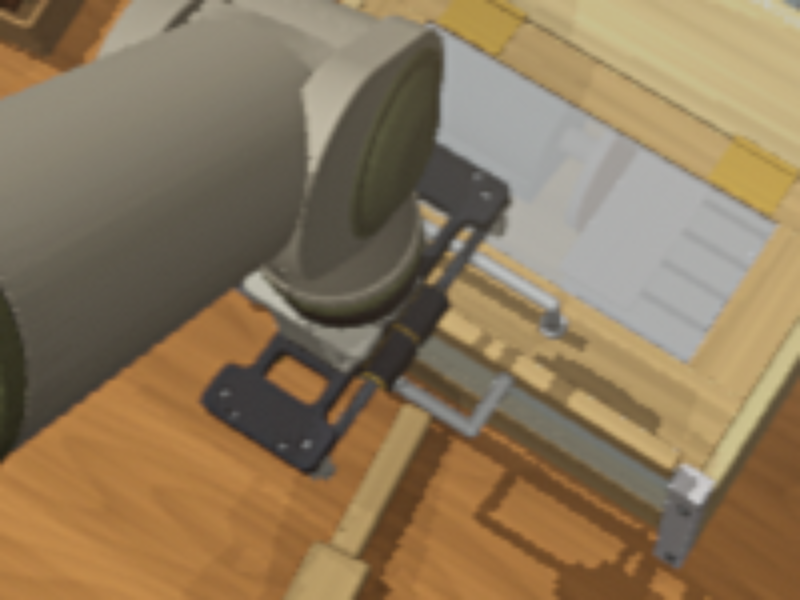

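The closed fingers stand over the middle of the sash bar at about (395,375) in the crop. I'll push straight down.

```bash
python3 -m crank '[0.05,0.05,0.3,0,0,0, 0,0,0.3,0,0,0, 0,0,0.3,0,0,0, 0,0,0.25,0,0,0, 0,0,0.25,0,0,0, 0,0,0.25,0,0,0, 0,0,0.2,0,0,0, 0,0,0.2,0,0,0, 0,0,0.2,0,0,0, 0,0,0.2,0,0,0, 0,0,0.1,0,0,0, 0,0,0.1,0,0,0]' >/dev/null; python3 st.py 0.448 0.1045 0.187
```

```text
t 3.9833 p [0.4492 0.1071 0.1948] y ang -1.06 z [ 0. -0. -1.] F [0.3 2.3 3.1] op 0.008 gf 1.6599169559776783
units [-0.09 -0.04  0.26]
```

```bash
python3 -m crank '[-0.04,0,0.1,0,0,0, 0,0,0.1,0,0,0, 0,0,0.05,0,0,0, 0,0,0.05,0,0,0]' ; python3 -m crank '[0,0,0.05,0,0,0, 0,0,0.05,0,0,0, 0,0,0,0,0,0]'; python3 st.py 0.448 0.1045 0.187
```

```text
time: 4.32
tool_pos: [0.4493, 0.1058, 0.1866]
ee_rot: [0.714, 0.7, 0.0, -0.0]
ft_force: [-7.2, 0.2, 40.9]
opening: 0.007
grasp_force: 20.1
time: 4.57
tool_pos: [0.4494, 0.1058, 0.1862]
ee_rot: [0.714, 0.7, 0.001, -0.001]
ft_force: [-13.8, 0.0, 61.7]
opening: 0.007
grasp_force: 31.0
t 4.5667 p [0.4494 0.1058 0.1862] y ang -1.1 z [ 0.001  0.003 -1.   ] F [-13.8   0.   61.7] op 0.007 gf 30.960920273792
units [-0.04 -0.04 -0.03]
```

The sash is hard on its sill: the bar is at about z 0.164 against 0.165 expected. I'll back off, open partly, and go above the hatch bar.

```bash
python3 -m crank '[0,0,-0.3,0,0,0, 0,0,-0.7,0,0,0, 0,0,-0.9,0,0,0, 0,0,-0.9,0,0,0, 0,0.5,0,0,0,0, 0,0.8,0,0,0,0, 0,0.8,0,0,0,0, 0,0.7,0,0,0,0, 0,0.4,0,0,0,0, 0,0,0,0,0,0]' 0.6 >/dev/null; python3 st.py 0.546 0.1015 0.214
python3 - <<'E'
from bench import grab_frame
import cv2
from h import *
f=grab_frame("scene"); g=grab_frame("top");np.savez("scene2.npz",**f);np.savez("top2.npz",**g)
a=cv2.resize(f["img"][130:270,210:360,::-1],None,fx=4,fy=4)
b=cv2.resize(g["img"][170:270,190:240,::-1],None,fx=4,fy=4)
cv2.imwrite("pics/s2.png",a)
E
```

```text
t 5.4 p [0.5468 0.1036 0.2666] y ang -1.11 z [ 0.    -0.001 -1.   ] F [-1.  -0.3  0.5] op 0.595 gf 0.0
units [-0.07 -0.03  1.75]
```

View pics/s2.png

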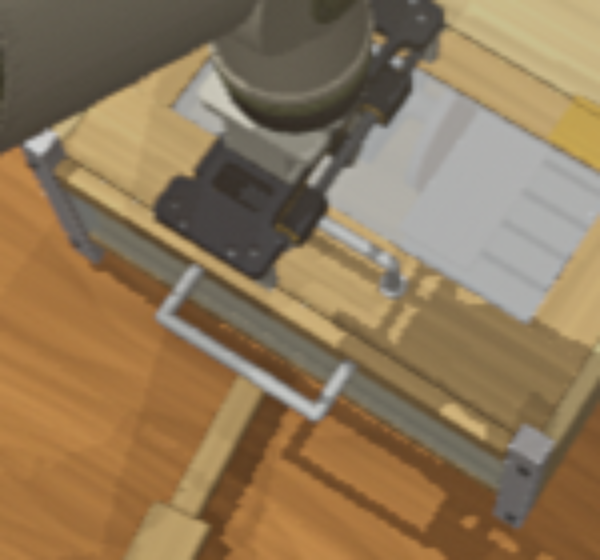

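The sash handle corners are at (165,314) and (316,410) in the crop, and the fingers straddle the hatch bar. I'll check the sash height, then descend and grip.

```bash
python3 - <<'E'
from h import *
s=load("scene",2)
for u,v in((165,314),(240,362),(316,410)): print(dep(s,round(210+u/4),round(130+v/4)).round(3))
E
python3 -m crank '[-0.05,-0.03,0.4,0,0,0, 0,0,0.5,0,0,0, 0,0,0.5,0,0,0, 0,0,0.3,0,0,0, 0,0,0,0,0,0]' >/dev/null; python3 st.py 0.546 0.1015 0.214; python3 -m crank '[0,0,0,0,0,0,0,0,0,0,0,0,0,0,0,0,0,0,0,0,0,0,0,0,0,0,0,0,0,0,0,0,0,0,0,0]' 0 ; python3 st.py
```

```text
[0.452 0.163 0.169]
[0.451 0.103 0.169]
[0.45  0.045 0.168]
t 5.9167 p [0.5422 0.1027 0.2147] y ang -1.03 z [-0.003 -0.001 -1.   ] F [0.2 0.2 0.4] op 0.601 gf 0.0
units [-0.04  0.13  0.02]
time: 6.42
tool_pos: [0.5443, 0.1029, 0.2165]
ee_rot: [0.714, 0.701, 0.0, 0.0]
ft_force: [-0.4, -0.8, 0.8]
opening: 0.222
grasp_force: 0.0
t 6.4167 p [0.5443 0.1029 0.2165] y ang -1.04 z [ 0.001  0.    -1.   ] F [-0.4 -0.8  0.8] op 0.222 gf 0.0
```

```bash
python3 -m crank '[0,0,0,0,0,0,0,0,0,0,0,0,0,0,0,0,0,0,0,0,0,0,0,0,0,0,0,0,0,0]' 0 ; python3 st.py
```

```text
time: 6.83
tool_pos: [0.5482, 0.1028, 0.2169]
ee_rot: [0.714, 0.7, 0.003, 0.003]
ft_force: [12.4, -0.4, -6.0]
opening: 0.095
grasp_force: 30.0
t 6.8333 p [0.5482 0.1028 0.2169] y ang -1.07 z [ 0.008 -0.    -1.   ] F [12.4 -0.4 -6. ] op 0.095 gf 29.99888688325882
```

Gripped. I'll lift along the arc about the hinge, first to 30°.

```bash
python3 -m crank '[0,0.18,-0.25,0,0,0, 0,0.08,-0.26,0,0,0, 0,0.08,-0.26,0,0,0, 0,0.08,-0.25,0,0,0, 0,0.12,-0.24,0,0,0, 0,0.12,-0.24,0,0,0, 0,0.12,-0.24,0,0,0, 0,0.12,-0.23,0,0,0, 0,0.16,-0.21,0,0,0, 0,0.16,-0.21,0,0,0, 0,0.16,-0.21,0,0,0, 0,0.17,-0.22,0,0,0]' >/dev/null; python3 st.py 0.670 0.0985 0.356
```

```text
t 7.8333 p [0.5903 0.1018 0.301 ] y ang -1.04 z [-0.002 -0.    -1.   ] F [ 1.1 -1.2 -8.6] op 0.094 gf 30.004422962665558
units [-0.06  2.66 -1.84]
```

Tracking well, and about 9 N of load confirms the hatch is held. Continuing to 60°.

```bash
python3 -m crank '[0,0.2,-0.18,0,0,0, 0,0.2,-0.18,0,0,0, 0,0.2,-0.18,0,0,0, 0,0.2,-0.18,0,0,0, 0,0.23,-0.14,0,0,0, 0,0.23,-0.14,0,0,0, 0,0.23,-0.14,0,0,0, 0,0.23,-0.14,0,0,0, 0,0.25,-0.1,0,0,0, 0,0.25,-0.1,0,0,0, 0,0.25,-0.1,0,0,0, 0,0.25,-0.1,0,0,0]' >/dev/null; python3 -m crank '[0,0,0,0,0,0,0,0,0,0,0,0,0,0,0,0,0,0]'>/dev/null; python3 st.py 0.6725 0.0995 0.3528
python3 - <<'E'
from bench import grab_frame
import cv2
from h import *
f=grab_frame("scene"); np.savez("scene3.npz",**f); np.savez("top3.npz",**grab_frame("top"))
cv2.imwrite("pics/s3.png",cv2.resize(f["img"][60:280,190:430,::-1],None,fx=2.5,fy=2.5))
E
```

```text
t 9.0833 p [0.6725 0.0999 0.3536] y ang -1.06 z [ 0.001  0.001 -1.   ] F [-5.6 -0.5  9. ] op 0.097 gf 29.994760751724243
units [-0.01 -0.    0.03]
```

View pics/s3.png

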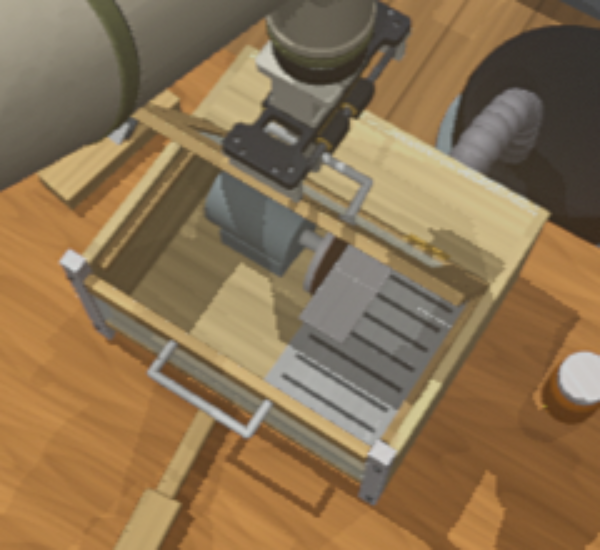

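The hatch stands open with its bar in the fingers, the bar end at about (368,185) in the crop, and the sash is down. I'll check the angle by depth and the steadiness.

```bash
python3 -m crank '[0,0,-0.04,0,0,0,0,0,-0.03,0,0,0,0,0,0,0,0,0,0,0,0,0,0,0,0,0,0,0,0,0,0,0,0,0,0,0,0,0,0,0,0,0]'>/dev/null; python3 st.py
python3 - <<'E'
from h import *
s=load("scene",3)
h=np.array([.726,.170])
for u,v in((366,186),(352,176),(340,168)):
    p=dep(s,round(190+u/2.5),round(60+v/2.5)); d=p[[0,2]]-h; print("bar",p.round(3),np.degrees(np.arctan2(d[1],-d[0])-np.arctan2(40,180)).round(1))
for u,v in((175,126),(320,212),(350,232),(400,258)): # hatch front rail
    p=dep(s,round(190+u/2.5),round(60+v/2.5)); d=p[[0,2]]-h; print("rail",p.round(3),np.degrees(np.arctan2(d[1],-d[0])).round(1))
for u,v in((152,372),(200,403),(249,430)): print("sash",dep(s,round(190+u/2.5),round(60+v/2.5)).round(3))
E
```

```text
t 9.7667 p [0.6722 0.1    0.3536] y ang -1.07 z [ 0. -0. -1.] F [-4.  -4.4  3.8] op 0.099 gf 29.993434846401215
bar [0.665 0.044 0.347] 58.5
bar [0.666 0.058 0.35 ] 59.1
bar [0.667 0.072 0.35 ] 59.3
rail [0.625 0.226 0.349] 60.6
rail [0.614 0.062 0.358] 59.4
rail [0.612 0.029 0.358] 58.7
rail [ 0.613 -0.021  0.36 ] 59.3
sash [0.45  0.162 0.167]
sash [0.449 0.102 0.168]
sash [0.451 0.043 0.169]
```

```bash
python3 -c "
from bench import ctrl
print(ctrl.close_job())"
```

```text
the job is handed in; nothing more can be done
None
```

The job is handed in at about 10 s of arm time: the sash is down on its sill, the gripper is holding the hatch steady at about 59–60°, and the arm did not go near the plane, jar or brush (I took no closing measurement of them).

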